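Lay a standing carving blank down against the fence

TASK

On the carving board, push the tall square blank near its top so that it tips over and lies flat with its top end towards the fence, then push on its bottom end until the top end is snug and square against the fence. Only push it, never lift or carry it; leave the two shorter blanks standing where they are, leave the tools alone, and finish with the arm clear of everything.

Things in the scene. Friction and masses are not known exactly. Their poses are not given: they have to be found in the camera images.
- board: Fixed brown wooden carving board, 300 x 300 mm, 18 mm thick, on the bench. Origin at the centre of its underside, z up; its +x axis points away from the robot (within 17 degrees) towards the fence. Three blanks stand in a row across it along its y axis, about 90 mm apart, near its robot-side edge; which stands where varies. From the row to the fence the board is empty
- fence (a point): middle of the lower edge of the fence's inner face (towards the robot): 125 mm along the board's +x from its origin, level with the board's top (18 mm above the bench); axes as the board's. The fence is a fixed dark wooden bar along the whole far edge of the board, 22 mm thick, standing 30 mm above the board's top
- blank: The tall square blank: loose pale solid wood block, 50 x 50 mm in section, 130 mm tall, 0.13 to 0.25 kg, standing on end on the board. Origin at the centre of its bottom end; z along its length to its top end (up while it stands); its x points at the start within 9 degrees of the board's x. It falls by itself once leaning about 21 degrees (some 45 mm of push near the top)
- blank_top (a point): centre of the blank's top end, 130 mm along its z from its origin. Once tipped towards the fence the blank lies with this end roughly 25 to 60 mm short of the fence, and slides on the board under a push of 1 to 2 N
- blank_mid (a point): the middle of the blank's length, on its centre line (its centre of mass): 83 mm above the bench while it stands on the board, 43 mm while it lies on the board
- short_blank: bystander: pale square wood block 50 x 50 mm, 75 mm tall, standing loose on the board, origin at the centre of its underside; leave it
- round_blank: bystander: pale round wood billet 48 mm in diameter, 80 mm tall, standing loose on the board, origin at the centre of its underside; leave it
- gouge_a: bystander: carving tool with a pale handle lying on the bench to the left of the board, 255 mm long and 26 mm thick, origin under the joint of handle and blade, x towards the cutting edge
- gouge_b: bystander: carving tool with a dark handle lying on the bench to the right of the board, 235 mm long and 26 mm thick, origin and x as for the first
- gouge_c: bystander: carving tool with a brown handle lying further to the left of the board, 235 mm long and 26 mm thick, origin and x as for the first
- mallet: bystander: dark round carver's mallet standing on its head to the right of the board, 84 mm in diameter and 215 mm tall, origin at the centre of its underside
Not all that is in view belongs to the job. Leave any turquoise look-alike of the blank alone.

How it is judged:
By the outcome, as a careful person would: the job done as asked, in the order asked, and still so for the second after the job is handed in, with the robot touching nothing.
It also fails if it takes over 40 s, if anything falls off the work surface, if the arm or the gripper's body presses on something with over 40 N, if the wrist force passes 120 N, or if a joint passes its speed limit or range.

ROBOT

A 6-joint arm with a two-finger parallel gripper is mounted at the origin on the work surface. World frame = base frame: x ahead of the robot, y to its left, z up, the work surface at z = 0. Lengths are in m, angles in rad, forces in N, time in s.
With the tool pointing down it reaches from about 0.35 to 0.85 m from the base axis. Payload 8.1 kg.
Tool frame: the origin (TCP) lies on the centre line of the jaws, within the pads' length; the fingertips stand robot.tip_reach ahead of it and the grasp point (between the pads) lies 5 mm behind it (robot.tip_reach is the distance from the TCP to the fingertips, in m); z points along the fingers, y is the direction in which the jaws open and shut (so a half turn about z gives the same grasp; the last joint's range is limited). The gripper opens to 93 mm and grips with 3 to 60 N. Pads are 15 mm wide; open, the fingers measure 128 mm over their backs; the gripper's body (75 mm by 188 mm) begins 65 mm behind the grasp point.
Start: joints at [-1.425, 0.13, 1.488, -0, 1.523, -0.085], TCP at [0.137, -0.584, 0.233] pointing down, gripper open.
Joint ranges: [-2.96, 2.96], [-0.89, 2.26], [0.02, 2.5], [-1.34, 4.48], [0, 2.73], [-2.66, 2.66]. Speed limits (rad/s): [2.39, 2.39, 2.79, 3.14, 3.14, 3.14].

INTERFACE

Orientations are given as a rotation vector (axis times angle).
In Python, from plant import sensors, read_camera, robot gives the robot as it stands.
- The arm moves only by the tool play_rows, never from a script. Its argument "series" is a list that holds one entry, the list of rows, each a list of 5 numbers: the closure, from -1 (fully open) to 1 (shut), then the shift along the world's x, y, z in m, then the turn about the world's z in rad. A call has 1 to 8 rows; each row is the pose to reach, as a shift and turn from the pose commanded when the call began; what a row does not reach only later rows make up. A row lasts 1/10 s, in which the tool goes at most 50 mm and 8.59 degrees, less where a joint would pass 70% of its speed; a pose out of reach is approached as far as the arm can. A call with a gripper value outside its range is refused whole. The fingers move at their own pace and stop on an object; "force" is the grip in N (left out, the last holds). Time passes only in rows, so rows that repeat a pose let the fingers close. It gives the time, the measured TCP pose, the force and the opening at its end, in the units of the state.
- sensors.read_state(): the state, without advancing time (a new reading comes with each control period).
- read_camera(name): name is "scene" or "top" or "wrist"; returns a dict with "color" (420x560x3 uint8, red, green, blue), "range_z" (420x560 float32, m along the optical axis (not along the pixel's ray), 0 where there is no reading), "intrinsics" (3x3 intrinsics, pixels), "rvec" (rotation vector, rad) and "tvec" (3), from world to camera coordinates, as OpenCV has them. Camera axes: x right, y down, z forward; pixel columns grow to the right and rows downward; lengths in m; the calibration is good to about 2 mm. A picture is of the moment at which its call begins.
- robot.close_job(): hands the job in, once; it reports no verdict.
The state is a dict: "t": time; "q": joint angles; "dq": joint speeds; "joint_torque": joint torques, N m; "tool_pos": TCP position; "orientation": TCP orientation; "force": force on the tool from outside, world axes, zero at the start; "wrist_torque": the same for the moment, N m; "opening": finger opening in m.
Only numpy, scipy, OpenCV 4.12 (cv2) and the standard library are available. Lean on these libraries where they do the work, as an engineer would, in place of code of your own. Each camera call takes 0.05 s, during which the arm holds its last target.

## Working session

There is one attempt and no reset: what is moved stays moved. The work goes in short steps, Python scripts to look and compute and a tool call to move; the robot and the scene stay as the last step left them, time stands still between calls to the robot, and variables do not carry over. Pictures are saved under pics/ and viewed, and the job is handed in when it is done.

Besides the shell and the picture viewer there is one more tool, called after "Call:" by a JSON object that holds its "fn" and its "kwargs", one argument or row to a line. play_rows: Moves the arm, as the interface text tells. Its arguments: {"type":"object","properties":{"series":{"type":"array","items":{"type":"array","items":{"type":"array","items":{"type":"number"}}}},"force":{"type":"number"}},"required":["series"]}

```bash
ls; mkdir -p pics; cat > h.py <<'E'
import numpy as np,cv2
from plant import sensors, read_camera, robot
def save(c,n): cv2.imwrite('pics/'+n,c['color'][:,:,::-1])
def cloud(c):
    K=np.array(c['intrinsics']);R=cv2.Rodrigues(np.array(c['rvec'],float))[0];t=np.array(c['tvec'],float)
    z=c['range_z'];v,u=np.mgrid[:z.shape[0],:z.shape[1]]
    p=np.stack([(u-K[0,2])/K[0,0]*z,(v-K[1,2])/K[1,1]*z,z],-1)
    w=(p-t)@R
    w[z<=0]=np.nan
    return w
E
python3 - <<'E'
from h import *
for n in('scene','top'):
    c=read_camera(n);save(c,n+'0.png');np.savez('pics/'+n+'0.npz',**c)
s=sensors.read_state();print(s,robot.tip_reach)
E
```

```text
pics
{'t': 0.1, 'q': array([-1.42537524e+00,  1.31076418e-01,  1.48916826e+00,  9.13605063e-06,
        1.52297571e+00, -8.53992840e-02]), 'dq': array([ 8.09093438e-05, -2.03032351e-03,  7.51850142e-05,  1.19655434e-04,
        5.42446894e-04,  7.16155358e-04]), 'joint_torque': array([ 2.04648575e-03, -5.61337388e+01, -4.93096983e+01,  7.70620652e-02,
        2.91067717e-02, -2.32646431e-05]), 'tool_pos': array([ 0.13722127, -0.58360442,  0.23169899]), 'orientation': array([-3.11907725e+00, -3.61579360e-01,  6.23619609e-05]), 'force': array([ 0.20677572,  0.45185312, -0.11028593]), 'wrist_torque': array([-0.01632735, -0.00617725,  0.02410885]), 'opening': 0.09318435574610973} 0.014
```

View pics/scene0.png

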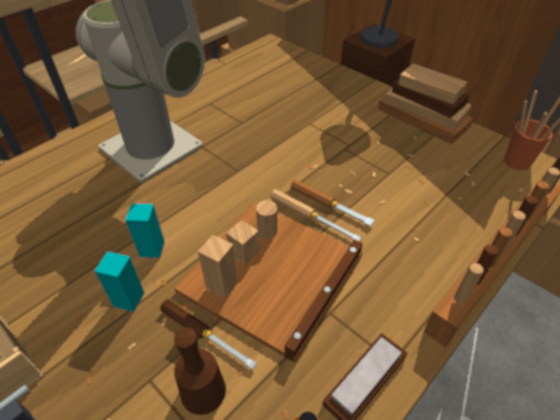

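View pics/top0.png

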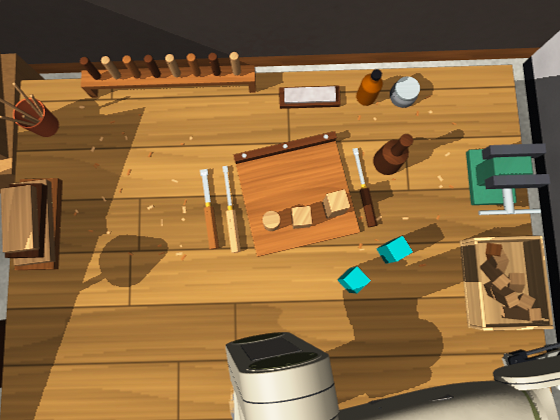

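Candidates in the scene view are the tall pale square blank (218,265), the short square one (243,240), the round billet (266,218), and turquoise look-alikes at (145,230) and (120,280). By the description I choose (218,265), which is at (337,202) in the top view, the rightmost of the row. Next I'll check it in a close crop and measure.

```bash
python3 - <<'E'
from h import *
t=dict(np.load('pics/top0.npz'));s=dict(np.load('pics/scene0.npz'))
wt=cloud(t);ws=cloud(s)
a=cv2.resize(s['color'][190:310,160:300],None,fx=4,fy=4,interpolation=2)
b=cv2.resize(t['color'][120:270,220:390],None,fx=3,fy=3,interpolation=2)
cv2.imwrite('pics/crop0.png',a[:,:,::-1]);cv2.imwrite('pics/crop1.png',b[:,:,::-1])
win=np.zeros(t['range_z'].shape,bool);win[125:265,225:375]=1
z=wt[...,2]
print('raw depth z at pts',[wt[v,u].round(4) for u,v in[(337,202),(302,216),(271,220),(290,180),(245,157),(330,138)]])
def rect(m,name,w,zplane=None):
    n,l,st,c=cv2.connectedComponentsWithStats(m.astype(np.uint8))
    for i in range(1,n):
        if st[i,4]<60: continue
        p=w[l==i];r=cv2.minAreaRect((p[:,:2]*1000).astype(np.float32))
        print(name,st[i,4],c[i].round(),'ctr',np.round(r[0],1),'size',np.round(r[1],1),'ang',round(r[2],1),'z',np.nanmedian(p[:,2]).round(4))
rect(win&(z>.135)&(z<.16),'tall',wt)
rect(win&(z>.085)&(z<.105),'short',wt)
rect(win&(z>.04)&(z<.055),'fence',wt)
m=win&(z>.012)&(z<.024)
rect(m,'board',wt)
z=ws[...,2]
rect((z>.138)&(z<.156)&(ws[...,0]>.4),'S tall',ws)
E
```

```text
raw depth z at pts [array([ 0.5143, -0.1775,  0.15  ]), array([ 0.4883, -0.0895,  0.0943]), array([ 0.4791, -0.0059,  0.1   ]), array([ 0.6051, -0.0639,  0.0167]), array([0.6693, 0.0632, 0.047 ]), array([ 0.718 , -0.1813,  0.047 ])]
tall 385 [338. 200.] ctr [ 519.9 -181.2] size [50.5 50. ] ang 12.9 z 0.1477
short 345 [302. 215.] ctr [490.5 -89.5] size [50.3 49.7] ang 4.0 z 0.0926
short 252 [271. 219.] ctr [481.5  -7.3] size [45.7 45.9] ang 89.2 z 0.0976
fence 825 [285. 146.] ctr [699.  -52.4] size [ 24.3 299.5] ang 11.9 z 0.0475
board 8348 [295. 196.] ctr [554.7 -82.2] size [277.4 300.3] ang 11.7 z 0.0179
board 301 [364. 190.] ctr [ 580.8 -275.6] size [233.1  27.8] ang 7.3 z 0.0183
board 326 [231. 213.] ctr [527.9 109.8] size [251.7  26.4] ang 6.5 z 0.0189
S tall 324 [520.  10.] ctr [ 526.  1295.8] size [270.3 129. ] ang 55.5 z 0.1466
S tall 836 [434.  79.] ctr [500.4 656.3] size [170.9  88.3] ang 5.6 z 0.1401
S tall 624 [216. 250.] ctr [ 520.8 -181.4] size [53.  51.5] ang 11.9 z 0.1473
S tall 91 [467. 285.] ctr [911.  73.] size [23.5 13.4] ang 9.5 z 0.147
S tall 92 [193. 362.] ctr [ 666.2 -353.3] size [26.7 12.7] ang 69.7 z 0.1463
```

View pics/crop0.png

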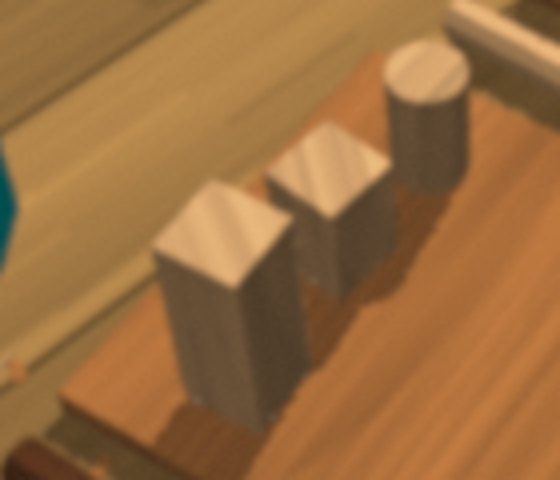

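View pics/crop1.png

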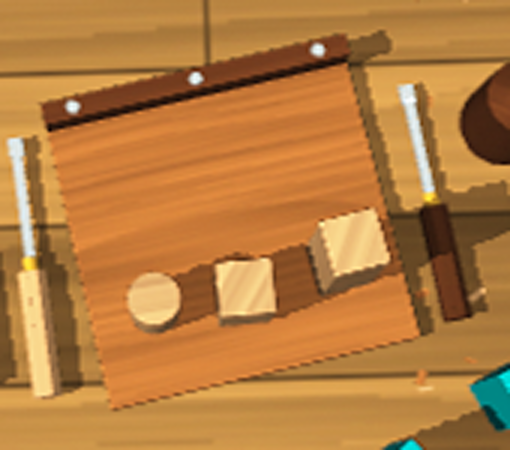

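The tall square blank is confirmed: in crop 0 at (225,300) it is clearly taller than its neighbours. Next I'll work out the yaw to turn, the obstacles and the approach point.

```bash
python3 - <<'E'
from h import *
t=dict(np.load('pics/top0.npz'));wt=cloud(t)
hsv=cv2.cvtColor(t['color'],cv2.COLOR_RGB2HSV)
m=((hsv[...,0]>80)&(hsv[...,0]<100)&(hsv[...,1]>150)).astype(np.uint8)
n,l,st,c=cv2.connectedComponentsWithStats(m)
for i in range(1,n):
    if st[i,4]>60:
        p=wt[l==i];p=p[p[:,2]>np.nanmax(p[:,2])-.01];print('turq',p.mean(0).round(3))
p=wt[130:175,370:415].reshape(-1,3);p=p[p[:,2]>.06];print('mallet',p.min(0),p.max(0))
s=sensors.read_state();R=cv2.Rodrigues(s['orientation'])[0];print(R.round(3))
y=R[:,1];print('tool y ang',np.degrees(np.arctan2(y[1],y[0])),'tool x',np.degrees(np.arctan2(R[1,0],R[0,0])))
a=np.radians(12);e=np.array([np.cos(a),np.sin(a)]);b=np.array([.5204,-.1813])
for d in(.04,0):
    q=b-e*(.025+.0075+d);print('target',q,'shift',q-s['tool_pos'][:2])
E
```

```text
turq [ 0.393 -0.334  0.13 ]
turq [ 0.316 -0.219  0.131]
mallet [ 0.61913881 -0.38576972  0.06065974] [ 0.69413747 -0.31209165  0.21845409]
[[ 0.973  0.229 -0.   ]
 [ 0.229 -0.973  0.002]
 [ 0.    -0.002 -1.   ]]
tool y ang -76.77498572697972 tool x 13.225000533520689
target [ 0.4494843 -0.1963736] shift [0.31226303 0.38723082]
target [ 0.4886102  -0.18805713] shift [0.35138893 0.39554729]
```

Call:
{"fn": "play_rows", "kwargs": {
  "series": [
    [[0.7,0.04,0.05,0.01,-0.02],[0.7,0.07,0.087,0.01,-0.02],[0.7,0.1,0.124,0.01,-0.02],[0.7,0.13,0.161,0.01,-0.02],[0.7,0.16,0.198,0.01,-0.02],[0.7,0.19,0.235,0.01,-0.02],[0.7,0.22,0.272,0.01,-0.02],[0.7,0.25,0.31,0.01,-0.02]]
  ],
  "force": 20
}}

```text
t: 0.9
tool_pos: [0.3881, -0.2721, 0.2424]
orientation: [-3.124, -0.33, 0.0]
force: [-0.2, -0.3, -0.2]
opening: 0.0332
```

```bash
python3 -c "
from h import *
s=sensors.read_state();print(s['t'],s['tool_pos'],s['orientation'],s['force'],s['opening'],s['q'])"
```

```text
0.9 [ 0.38805356 -0.27214562  0.24243171] [-3.12409927e+00 -3.30304032e-01  7.68956207e-06] [-0.23816821 -0.34296654 -0.18843639] 0.033179386920038946 [-7.19878342e-01 -2.20920593e-01  1.81114779e+00  5.11973604e-05
  1.55142811e+00  6.40244129e-01]
```

Call:
{"fn": "play_rows", "kwargs": {
  "series": [
    [[0.7,0.03,0.038,0,0],[0.7,0.062,0.078,0,0],[0.7,0.062,0.078,-0.03,0],[0.7,0.062,0.078,-0.065,0],[0.7,0.062,0.078,-0.09,0],[0.7,0.062,0.078,-0.106,0],[0.7,0.062,0.078,-0.106,0]]
  ]
}}

```text
t: 1.6
tool_pos: [0.4472, -0.1948, 0.1333]
orientation: [-3.121, -0.33, 0.008]
force: [0.6, 0.4, 0.1]
opening: 0.0139
```

```bash
python3 - <<'E'
from h import *
s=sensors.read_state();print(s['tool_pos'],s['force'],s['opening'])
R=cv2.Rodrigues(s['orientation'])[0];print(np.degrees(np.arctan2(R[1,0],R[0,0])))
save(read_camera('scene'),'scene1.png')
E
```

```text
[ 0.44716983 -0.19479141  0.1333311 ] [0.63288324 0.43330152 0.05327888] 0.013917558391343295
12.089922673292548
```

View pics/scene1.png

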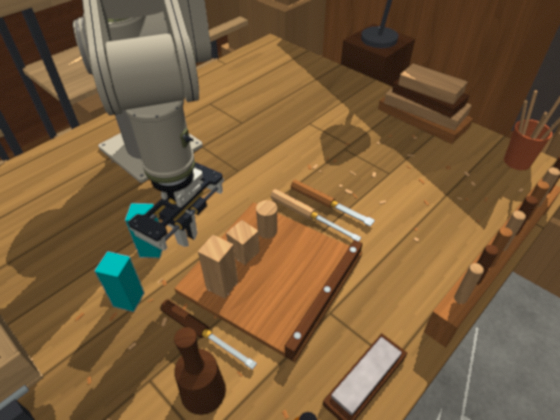

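The picture shows the fingers at about (187,232), just behind the blank at (218,262), and clear of the turquoise blocks. I'll push gently along the board's x.

Call:
{"fn": "play_rows", "kwargs": {
  "series": [
    [[0.7,0.015,0.003,0,0],[0.7,0.026,0.0055,0,0],[0.7,0.034,0.0072,0,0],[0.7,0.041,0.0087,0,0],[0.7,0.047,0.01,0,0],[0.7,0.053,0.0113,0,0],[0.7,0.059,0.0125,0,0],[0.7,0.065,0.0138,0,0]]
  ]
}}

```text
t: 2.45
tool_pos: [0.5147, -0.1822, 0.1366]
orientation: [-3.124, -0.33, 0.0]
force: [0.6, 1.6, -0.0]
opening: 0.0139
```

```bash
python3 - <<'E'
from h import *
s=sensors.read_state();print(s['tool_pos'],s['force'],s['opening'])
c=read_camera('scene');a=cv2.resize(c['color'][140:320,120:360],None,fx=3,fy=3);cv2.imwrite('pics/c2.png',a[:,:,::-1])
E
```

```text
[ 0.51465962 -0.18217192  0.13656299] [ 0.59363297  1.64238997 -0.01843072] 0.013944417613207952
```

View pics/c2.png

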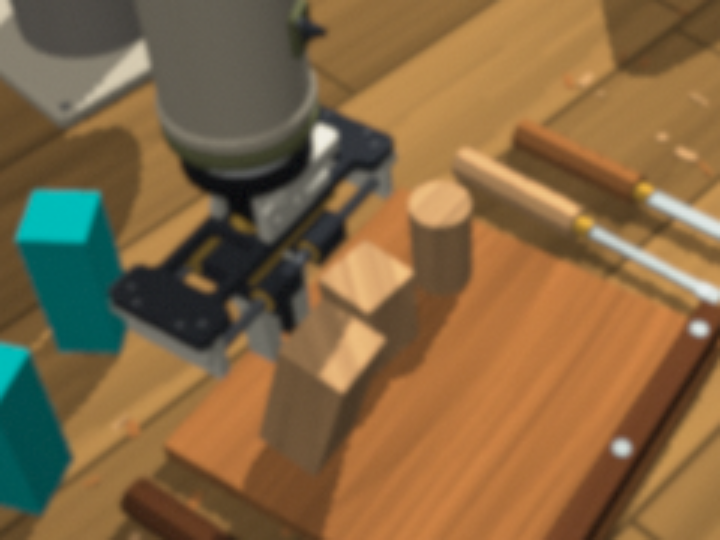

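The crop shows the blank at (325,385) leaning towards the fence and touching the fingers. I'll continue until it falls.

Call:
{"fn": "play_rows", "kwargs": {
  "series": [
    [[0.7,0.006,0.0013,0,0],[0.7,0.012,0.0026,0,0],[0.7,0.018,0.0038,0,0],[0.7,0.024,0.005,0,0],[0.7,0.027,0.0057,0,0],[0.7,0.027,0.0057,0,0],[0.7,0.027,0.0057,0,0],[0.7,0.027,0.0057,0,0]]
  ]
}}

```text
t: 3.3
tool_pos: [0.5411, -0.1766, 0.1366]
orientation: [-3.124, -0.33, 0.0]
force: [-0.7, 0.6, -0.6]
opening: 0.014
```

```bash
python3 - <<'E'
from h import *
s=sensors.read_state();print(s['tool_pos'],s['force'],s['opening'])
c=read_camera('scene');a=cv2.resize(c['color'][140:320,120:360],None,fx=3,fy=3);cv2.imwrite('pics/c3.png',a[:,:,::-1])
E
```

```text
[ 0.54110071 -0.17663279  0.13660775] [-0.65822995  0.61581257 -0.63683663] 0.013958184974174717
```

View pics/c3.png

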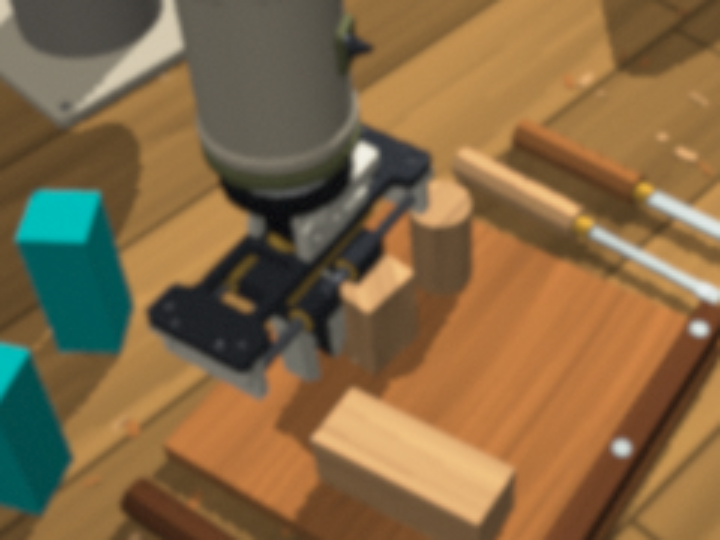

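The blank has tipped and lies flat at about (415,460) in the crop, top end towards the fence. I'll back off and measure it.

Call:
{"fn": "play_rows", "kwargs": {
  "series": [
    [[0.7,-0.03,-0.006,0,0],[0.7,-0.06,-0.013,0,0],[0.7,-0.075,-0.016,0,0],[0.7,-0.075,-0.016,0,0]]
  ]
}}

```text
t: 3.75
tool_pos: [0.4647, -0.193, 0.1366]
orientation: [-3.124, -0.328, 0.001]
force: [0.4, 0.1, -0.6]
opening: 0.0141
```

```bash
cat > m.py <<'E'
from h import *
import sys
s=sensors.read_state();tp=s['tool_pos'];print(s['t'],tp,s['force'])
a=np.radians(11.7);ex=np.array([np.cos(a),np.sin(a)]);ey=np.array([-ex[1],ex[0]])
fc=np.array([.699,-.0524])
f=lambda p:np.stack([(p[...,:2]-fc)@ex+.136,(p[...,:2]-fc)@ey],-1)
print('tcp board',f(tp))
for n in('scene','top'):
    c=read_camera(n);save(c,f'{n}_{sys.argv[1]}.png');w=cloud(c);b=f(w);z=w[...,2]
    m=(z>.06)&(z<.076)&(b[...,0]>-.075)&(b[...,0]<.16)&(b[...,1]>-.15)&(b[...,1]<-.035)
    m=cv2.morphologyEx(m.astype(np.uint8),cv2.MORPH_OPEN,np.ones((3,3)))
    n_,l,st,_=cv2.connectedComponentsWithStats(m)
    i=1+st[1:,4].argmax();p=b[l==i]
    r=cv2.minAreaRect((p*1000).astype(np.float32));print(n,st[i,4],'board-frame rect',r,'z',np.median(z[l==i]))
    print(cv2.boxPoints(r).round(1).tolist())
    m=(z>.04)&(z<.055)&(abs(b[...,0]-.136)<.02)&(abs(b[...,1])<.16)
    p=b[m];r=cv2.minAreaRect((p*1000).astype(np.float32));print(' fence',r,'inner x med',np.percentile(p[:,0],[1,3,50]))
    k=np.polyfit(p[:,1],p[:,0],1);print(' fence tilt deg in frame',np.degrees(-k[0]))
E
python3 m.py a
```

```text
3.75 [ 0.4647132  -0.19296875  0.1365598 ] [ 0.39856222  0.10144297 -0.57153234]
tcp board [-0.12192453 -0.09013774]
scene 1504 board-frame rect ((26.758617401123047, -88.13773345947266), (130.27362060546875, 50.93729782104492), 1.814525842666626) z 0.0673909048237053
[[-39.20000076293945, -64.69999694824219], [-37.5, -115.69999694824219], [92.69999694824219, -111.5], [91.0999984741211, -60.599998474121094]]
 fence ((137.4012908935547, 0.142974853515625), (299.76605224609375, 23.517505645751953), 89.82662963867188) inner x med [0.12630627 0.12716634 0.13828025]
 fence tilt deg in frame -0.0016437952651472928
top 754 board-frame rect ((25.144489288330078, -87.5447998046875), (130.61929321289062, 51.0168342590332), 1.4788137674331665) z 0.06764476940609959
[[-40.79999923706055, -63.70000076293945], [-39.5, -114.69999694824219], [91.0999984741211, -111.4000015258789], [89.80000305175781, -60.400001525878906]]
 fence ((135.7378387451172, -0.123046875), (299.77374267578125, 24.13266372680664), 89.85610961914062) inner x med [0.12444154 0.12499654 0.13513505]
 fence tilt deg in frame -0.04519768686890069
```

Call:
{"fn": "play_rows", "kwargs": {
  "series": [
    [[0.7,0.023,0.006,0,-0.006],[0.7,0.0455,0.0115,0,-0.006],[0.7,0.0455,0.0115,-0.03,-0.006],[0.7,0.0455,0.0115,-0.06,-0.006],[0.7,0.0455,0.0115,-0.08,-0.006],[0.7,0.0455,0.0115,-0.087,-0.006],[0.7,0.0455,0.0115,-0.087,-0.006],[0.7,0.0455,0.0115,-0.087,-0.006]]
  ]
}}

```text
t: 4.65
tool_pos: [0.5129, -0.1813, 0.0508]
orientation: [3.124, 0.321, 0.002]
force: [-0.5, -0.2, 0.6]
opening: 0.0139
```

```bash
python3 m.py b
```

```text
4.65 [ 0.51285902 -0.18129442  0.05075633] [-0.47078417 -0.20676254  0.62321681]
tcp board [-0.07241165 -0.08846933]
scene 1506 board-frame rect ((26.30901336669922, -87.68955993652344), (130.78353881835938, 52.726810455322266), 0.695021390914917) z 0.06735266643872778
[[-39.400001525878906, -62.099998474121094], [-38.79999923706055, -114.80000305175781], [92.0, -113.30000305175781], [91.4000015258789, -60.5]]
 fence ((137.3092041015625, 0.286376953125), (299.7358703613281, 23.010543823242188), 89.89403533935547) inner x med [0.12661305 0.1271557  0.13823027]
 fence tilt deg in frame -0.010060369922992085
top 352 board-frame rect ((49.82501983642578, -86.26073455810547), (80.60684204101562, 49.15512466430664), 1.183768391609192) z 0.06777777366863971
[[9.0, -62.5], [10.0, -111.69999694824219], [90.5999984741211, -110.0], [89.5999984741211, -60.900001525878906]]
 fence ((136.0022430419922, 0.2561492919921875), (299.1733703613281, 24.510927200317383), 89.98838806152344) inner x med [0.12430826 0.12473505 0.13520435]
 fence tilt deg in frame -0.03833192714887227
```

View pics/scene_b.png

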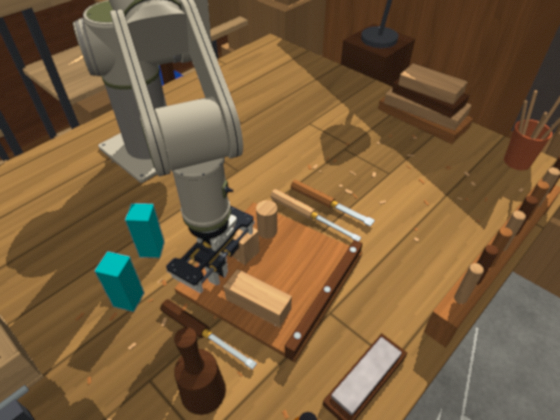

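The picture shows the blank lying at (258,298), the fingers just behind its bottom end at (215,280), and the short blank untouched. I'll push about 50 mm along the board's x first.

Call:
{"fn": "play_rows", "kwargs": {
  "series": [
    [[0.7,0.01,0.002,0,0],[0.7,0.018,0.0037,0,0],[0.7,0.024,0.005,0,0],[0.7,0.03,0.0062,0,0],[0.7,0.036,0.0075,0,0],[0.7,0.042,0.0087,0,0],[0.7,0.047,0.0097,0,0],[0.7,0.05,0.0104,0,0]]
  ]
}}

```text
t: 5.55
tool_pos: [0.5622, -0.1706, 0.0496]
orientation: [3.125, 0.321, 0.0]
force: [-2.6, 0.1, 2.9]
opening: 0.0135
```

```bash
python3 m.py c
```

```text
5.55 [ 0.56223491 -0.17060779  0.04959239] [-2.63019135  0.05442844  2.88843356]
tcp board [-0.02189453 -0.08801754]
scene 1560 board-frame rect ((49.44971466064453, -89.18518829345703), (51.6980094909668, 136.42710876464844), 89.98943328857422) z 0.0673119364463386
[[-18.799999237060547, -115.0], [117.69999694824219, -115.0], [117.69999694824219, -63.29999923706055], [-18.799999237060547, -63.29999923706055]]
 fence ((132.41610717773438, 0.3521728515625), (32.56882858276367, 300.72894287109375), 0.02536315843462944) inner x med [0.11675847 0.11762245 0.13770257]
 fence tilt deg in frame -0.3705378075777776
top 83 board-frame rect ((101.38367462158203, -70.88542175292969), (23.010807037353516, 38.95038604736328), 58.02783966064453) z 0.06688394853380039
[[78.80000305175781, -70.30000305175781], [111.80000305175781, -91.0], [124.0, -71.4000015258789], [91.0, -50.79999923706055]]
 fence ((136.04623413085938, 0.122589111328125), (299.4952392578125, 24.18018913269043), 89.87812042236328) inner x med [0.12448341 0.12481443 0.13541166]
 fence tilt deg in frame 0.20737363081608778
```

Call:
{"fn": "play_rows", "kwargs": {
  "series": [
    [[0.7,0.002,0.0004,0,0],[0.7,0.004,0.0008,0,0],[0.7,0.0055,0.0011,0,0],[0.7,0.0065,0.0013,0,0],[0.7,0.007,0.0015,0,0],[0.7,0.007,0.0015,0,0]]
  ]
}}

```text
t: 6.25
tool_pos: [0.5689, -0.1691, 0.0496]
orientation: [-3.125, -0.321, -0.0]
force: [-0.0, -0.5, 0.6]
opening: 0.0139
```

Call:
{"fn": "play_rows", "kwargs": {
  "series": [
    [[0.7,0.0005,0.0001,0,0],[0.7,0.001,0.0002,0,0],[0.7,0.0015,0.0003,0,0],[0.7,0.0015,0.0003,0,0]]
  ]
}}

```text
t: 6.65
tool_pos: [0.5704, -0.1689, 0.0496]
orientation: [-3.125, -0.321, -0.0]
force: [-0.4, -0.5, -0.5]
opening: 0.0139
```

Call:
{"fn": "play_rows", "kwargs": {
  "series": [
    [[0.7,0.0005,0.0001,0,0],[0.7,0.001,0.0002,0,0],[0.7,0.0015,0.0003,0,0],[0.7,0.0015,0.0003,0,0]]
  ]
}}

```text
t: 7.05
tool_pos: [0.571, -0.1688, 0.0497]
orientation: [-3.125, -0.321, 0.003]
force: [-6.4, -1.3, 4.9]
opening: 0.014
```

```bash
python3 m.py d
```

```text
7.05 [ 0.57098675 -0.16876277  0.04965272] [-6.43328405 -1.25630034  4.87269618]
tcp board [-0.01295038 -0.08798562]
scene 1560 board-frame rect ((58.375186920166016, -89.32142639160156), (136.3245086669922, 51.39362335205078), 0.007688645739108324) z 0.0673514195385104
[[-9.800000190734863, -63.599998474121094], [-9.800000190734863, -115.0], [126.5, -115.0], [126.5, -63.599998474121094]]
 fence ((133.00985717773438, 0.4871368408203125), (300.8282165527344, 32.4392204284668), 89.6909408569336) inner x med [0.1242551  0.12621794 0.13789472]
 fence tilt deg in frame -0.29591474244844806
top 72 board-frame rect ((109.63725280761719, -71.67406463623047), (19.898021697998047, 36.72712326049805), 74.02588653564453) z 0.06756563659978579
[[89.19999694824219, -76.19999694824219], [124.5999984741211, -86.30000305175781], [130.0, -67.19999694824219], [94.69999694824219, -57.099998474121094]]
 fence ((135.63134765625, 2.6656646728515625), (25.375375747680664, 294.3634338378906), 0.18154014647006989) inner x med [0.1244152  0.12474607 0.13558044]
 fence tilt deg in frame 0.49144494330118726
```

View pics/scene_d.png

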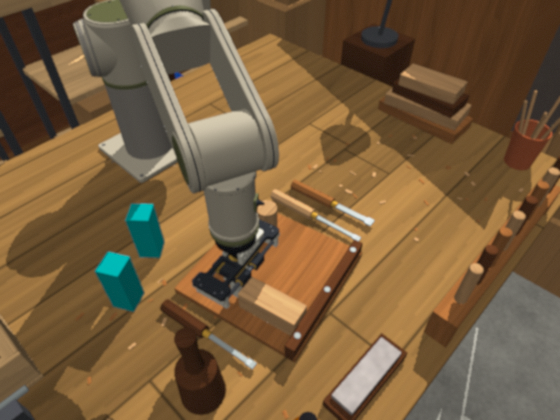

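The picture shows the blank's top end at the fence near (305,310), and the wrist force has risen to 6 N. I'll press a little more to square it.

Call:
{"fn": "play_rows", "kwargs": {
  "series": [
    [[0.7,0.0003,0.0001,0,0],[0.7,0.0006,0.0001,0,0],[0.7,0.0008,0.0002,0,0],[0.7,0.0008,0.0002,0,0]]
  ]
}}

```text
t: 7.55
tool_pos: [0.571, -0.1687, 0.0496]
orientation: [-3.125, -0.321, 0.005]
force: [-10.5, -1.6, 6.8]
opening: 0.0139
```

Solid contact at 10 N with the tool no longer advancing. I'll back straight off and lift.

Call:
{"fn": "play_rows", "kwargs": {
  "series": [
    [[0.7,-0.005,-0.001,0,0],[0.7,-0.015,-0.003,0,0],[0.7,-0.03,-0.006,0,0],[0.7,-0.03,-0.006,0.03,0],[0.7,-0.03,-0.006,0.07,0],[0.7,-0.03,-0.006,0.12,0],[0.7,-0.03,-0.006,0.17,0],[0.7,-0.03,-0.006,0.2,0]]
  ]
}}

```text
t: 8.35
tool_pos: [0.5435, -0.1749, 0.2547]
orientation: [3.122, 0.321, 0.009]
force: [0.3, -0.9, 0.5]
opening: 0.0139
```

Call:
{"fn": "play_rows", "kwargs": {
  "series": [
    [[0.7,-0.03,-0.03,0,0],[0.7,-0.06,-0.06,0,0],[0.7,-0.09,-0.1,0,0],[0.7,-0.12,-0.14,0,0],[0.7,-0.15,-0.18,0,0],[0.7,-0.18,-0.22,0,0],[0.7,-0.2,-0.24,0,0],[0.7,-0.2,-0.24,0,0]]
  ]
}}

```text
t: 9.15
tool_pos: [0.3396, -0.4168, 0.2495]
orientation: [3.125, 0.314, -0.001]
force: [-0.1, 0.7, 1.1]
opening: 0.0137
```

```bash
python3 m.py e; python3 - <<'E'
from h import *
a=np.radians(11.7);ex=np.array([np.cos(a),np.sin(a)]);ey=np.array([-ex[1],ex[0]]);fc=np.array([.699,-.0524])
c=read_camera('top');w=cloud(c);z=w[...,2];x=(w[...,:2]-fc)@ex+.136;y=(w[...,:2]-fc)@ey
m=(z>.06)&(z<.076)&(x>-.06)&(x<.16)&(y>-.15)&(y<-.035)
p=np.stack([x[m],y[m]],-1)*1000
q=p[(p[:,0]>5)&(p[:,0]<115)]
bins=np.round(q[:,0]/10)
for f in(np.min,np.max):
    k=np.polyfit(np.unique(bins)*10,[f(q[bins==b,1]) for b in np.unique(bins)],1);print('edge angle deg',np.degrees(k[0]))
rb=np.round(p[:,1]/6)
print('end x by y',[(int(b*6),round(p[rb==b,0].max(),1),round(p[rb==b,0].min(),1)) for b in np.unique(rb)])
for lo,hi in((.085,.105),):
    m=((z>lo)&(z<hi)&(x<-.03)&(x>-.14)&(abs(y)<.15)).astype(np.uint8)
    n,l,st,cc=cv2.connectedComponentsWithStats(m)
    for i in range(1,n):
        if st[i,4]>60: print(cv2.minAreaRect((w[l==i][:,:2]*1000).astype(np.float32)))
cr=cv2.resize(c['color'][120:270,190:420],None,fx=3,fy=3,interpolation=2);cv2.imwrite('pics/final.png',cr[:,:,::-1])
E
```

```text
9.15 [ 0.33962874 -0.41681733  0.24951216] [-0.07575038  0.74907499  1.07636036]
tcp board [-0.28980374 -0.28396984]
scene 1563 board-frame rect ((61.469451904296875, -89.28559875488281), (51.36793518066406, 131.11541748046875), 89.867919921875) z 0.06740234860713672
[[-4.099999904632568, -114.80000305175781], [127.0, -115.0999984741211], [127.0999984741211, -63.79999923706055], [-4.0, -63.5]]
 fence ((132.7152862548828, 0.02197265625), (299.4195251464844, 32.19375228881836), 89.82940673828125) inner x med [0.12465817 0.12606535 0.13779905]
 fence tilt deg in frame -0.2809865939873394
top 813 board-frame rect ((60.10554885864258, -88.62287902832031), (130.165283203125, 50.61989974975586), 0.4418313801288605) z 0.06780364155731781
[[-5.199999809265137, -63.79999923706055], [-4.800000190734863, -114.4000015258789], [125.4000015258789, -113.4000015258789], [125.0, -62.79999923706055]]
 fence ((135.20458984375, 0.3631744384765625), (298.9596862792969, 24.876558303833008), 89.89888000488281) inner x med [0.12442384 0.12507326 0.13564432]
 fence tilt deg in frame 0.3162306370898872
edge angle deg -0.015251177625631636
edge angle deg -0.17312632032674533
end x by y [(-114, np.float64(123.8), np.float64(-3.3)), (-108, np.float64(124.2), np.float64(-4.7)), (-102, np.float64(122.7), np.float64(-5.3)), (-96, np.float64(123.8), np.float64(-4.4)), (-90, np.float64(122.5), np.float64(-4.9)), (-84, np.float64(125.3), np.float64(-4.9)), (-78, np.float64(125.7), np.float64(-4.7)), (-72, np.float64(123.7), np.float64(-3.8)), (-66, np.float64(123.3), np.float64(-4.6))]
((490.8110656738281, -89.6312255859375), (50.610191345214844, 49.95896911621094), 3.5918219089508057)
((481.539306640625, -7.3016510009765625), (45.662017822265625, 45.69225311279297), 88.24303436279297)
```

View pics/final.png

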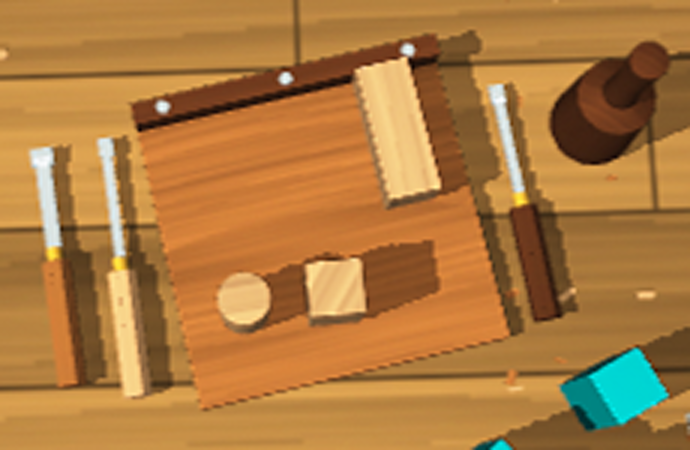

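View pics/scene_e.png

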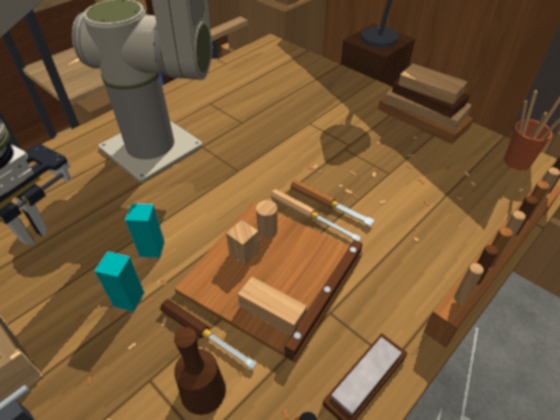

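The top view shows the blank at (400,130) square against the fence. The short blank (335,290) and round billet (243,300) have not moved, the tools look undisturbed, and the arm is well away. Handing in.

Call:
{"fn": "play_rows", "kwargs": {
  "series": [
    [[0.7,0,0,0,0],[0.7,0,0,0,0],[0.7,0,0,0,0]]
  ]
}}

```text
t: 9.6
tool_pos: [0.3433, -0.4137, 0.2497]
orientation: [3.125, 0.324, 0.0]
force: [-0.0, 0.4, -0.1]
opening: 0.0135
```

```bash
python3 -c "
from plant import robot
print(robot.close_job())"
```

```text
the job is handed in; nothing more can be done
None
```

The tall blank is tipped over and lies flat, with its top end snug and square against the fence. I pushed it near the top until it fell, then pushed its bottom end about 35 mm. I handed the job in at 9.6 s, and the arm's readings after each move call peaked at about 13 N.

- **Fit at the fence:** the top end measures 125 mm along the board in the top view and 127 mm in the scene view, matching the fence face in each. The blank is within about 0.5° of square. The two views disagree by about 2 mm in absolute position, which is the calibration error.
- **Bystanders:** the short and round blanks are where they were, to within 0.5 mm. The tools and turquoise blocks look undisturbed in the last pictures; I did not measure them again.
- **Arm:** it is clear of everything, with the fingertips about 235 mm above the bench.
- **Failed check:** while the gripper hid part of the blank in the top view, the fitted rectangles there were meaningless, so I ignored them and measured again once the arm was clear.

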